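# Scrape the toasted crusts out of the open contact grill

### The arm

A 7-joint arm with a two-finger parallel gripper is mounted at the origin on a cart in front of the work surface, level with it; the furniture and walls round the work are solid. World frame = base frame: x ahead of the robot, y to its left, z up, the work surface at z = 0. Lengths are in m, angles in rad, forces in N, time in s.
With the tool pointing down it reaches from about 0.425 to 0.95 m from the base axis. Payload 16.7 kg.
Tool frame: the origin (TCP) lies at the very end of the fingers, on their centre line; the grasp point (between the pads) lies 19 mm behind it; z points along the fingers, y is the line along which they close (so a half turn about z gives the same grasp; the last joint's range is limited). The gripper opens to 94 mm and grips with 3 to 60 N. Pads are 16 mm wide; open, the fingers measure 119 mm over their backs; the gripper's body (75 mm by 177 mm) begins 78 mm behind the grasp point.
Start: joints at [-0.149, 0.426, 0.074, 1.606, -0.034, 1.111, -0.067], TCP at [0.675, -0, 0.205] pointing down, gripper open.
Joint ranges: [-2.85, 2.85], [-0.5, 2.14], [-1.23, 1.37], [0.21, 2.46], [-1.02, 4.16], [0.16, 2.05], [-2.73, 2.73]. Speed limits (rad/s): [1.89, 1.89, 2.39, 2.39, 3.01, 3.01, 3.01].

### API

Orientations are given as a rotation vector (axis times angle).
In Python, from cell import goto, move_straight, set_joints, set_gripper, sleep, inverse_kinematics, grab_frame, Unreachable, close_job, masks_of, tip_of, get_t, get_joints, get_joint_velocities, get_effort, get_eef_pos, get_eef_rot, get_ft_force, get_torque, get_width, get_gripper_force gives the robot as it stands. Calls block until the motion is done:
- goto(position, orientation): joint-space move of the TCP to a pose.
- move_straight(position, ori=None, max_speed=0.15, guard=None): straight line of the TCP; ori=None keeps the orientation; max_speed is the mean speed in m/s. With guard (N) it stops when the force on the tool has changed by that much, and returns True; else False.
- set_joints(angles): joint-space move.
- set_gripper(opening, grasp_force=None): finger opening in m; grasp_force is the grip in N (None keeps the last); returns when the fingers have stopped.
- sleep(seconds).
- inverse_kinematics(position, orientation): joint angles nearest the present ones, or None.
- grab_frame(name): name is "scene" or "side" or "wrist"; returns a dict with "image" (384x512x3 uint8, red, green, blue), "z_map" (384x512 float32, m along the optical axis (not along the pixel's ray), 0 where there is no reading), "fovy" (degrees; the focal length in pixels is half the picture's height over the tangent of half this angle, whatever the lens; pixels are square), "cx", "cy" (the principal point, pixels), "R" (3x3) and "t" (3): a world point X has camera coordinates R X + t; the wrist camera has in their place "T_tool_cam" (4x4, takes a point from camera to tool coordinates, whose origin is the TCP and whose axes are the flange's). Camera axes: x right, y down, z forward; pixel columns grow to the right and rows downward; lengths in m; the calibration is good to about 2 mm. A picture is of the moment at which its call begins: read the wrist's pose just before it.
A pose or a line that the arm cannot do raises Unreachable and nothing moves.
- close_job(): hands the job in; it is judged then, once.
Trained networks look in the newest picture that a camera, given by its name, has taken for a name from the list of things; names that differ only in an ending like _2 or _b are one class to them, and where a whole thing is asked for, a point or a joint stands for the part that bears it (a point fixed in the world has none). Each returns a list of dicts, best first, with "conf" (0 to 1); they miss things now and then, are a little off and sometimes report something else, mostly with a low value. They report only what shows in the picture. A call takes as long as a camera call. They do not tell look-alikes from the thing itself.
- masks_of(camera, thing): "pixels" (384x512 bool, what is visible of it) and "rect" ([left, top, right, bottom] in pixels, round what is visible of it).
- tip_of(camera, thing): "location" ([row, column] in pixels: a listed point, or the origin of a listed thing).
Readings, each from a call of its own:
- get_t(): time.
- get_joints(): joint angles.
- get_joint_velocities(): joint speeds.
- get_effort(): joint torques, N m.
- get_eef_pos(): TCP position.
- get_eef_rot(): TCP orientation.
- get_ft_force(): force on the tool from outside, world axes, zero at the start.
- get_torque(): the same for the moment, N m.
- get_width(): finger opening in m.
- get_gripper_force(): force on a finger pad.
Only numpy, scipy, OpenCV 4.12 (cv2) and the standard library are available. Lean on these libraries where they do the work, as an engineer would, in place of code of your own. Each camera call takes 0.05 s, during which the arm holds its last target. There are 200 camera calls.

### The job

The contact grill stands open with five toasted crusts left on its lower plate. Take the scraper from its wire rest and, without touching the crusts with the gripper, scrape them all off the front of the plate into the drawn-out crumb drawer. Then lay the scraper back on its sloped rest the same way round, leaving the grill's lid up and the timer, cup and spice jar where they stand.

Things in the scene. Friction and masses are not known exactly. Their poses are not given: they have to be found in the camera images.
- grill: Small steel contact grill, fixed, lid up. Origin under its centre on the worktop; -x points out of its front, z up. Lower plate: flat, dark, top at z 75; from the front edge x -121 back to a rear guard at x 112; side guards, 10 high, at y +-110. Flush in front, 57 lower, is the drawn-out crumb drawer. The lid's hinge line is x 138, z 105 (all mm).
- lid_edge (a point): Middle of the front edge of the raised lid's cooking face, 257 mm forward of the hinge (stiff, at the grill's back) and about 0.31 to 0.33 m above the worktop as found. The lid leans forward over the rear half of the lower plate, face about 30 degrees from upright, its handle 46 mm beyond this edge: a gripper held upright does not fit under it, one leaned 35 to 40 degrees does.
- tray_floor (a point): Centre of the drawer's inner floor, 18 mm above the worktop, axes as the grill's. Inside 82 mm (grill x) by 228 mm (grill y), walls 32 mm high on the left, right and front; at the back it meets the grill's front face, whose plate edge is 40 mm behind this point and 57 mm above it. Fixed.
- bench_scraper: Bench scraper, 0.14 kg. Axes as lying flat: origin on the underside, mid length; edge at x -53, z 2 to 4; thin steel blade 150 wide (y) and 85 long; black grip bar x 25 to 53, y +-77, z 0 to 22, centre (39, 0, 11) mm. Blade kinks 7 degrees from the bar towards -z. At the start it stands sloped on the rest, edge down, bar up and leaning to the robot; pinch the bar across z (22 mm).
- scraper_rest: Fixed wire rest, two 8 mm steel wires 110 mm apart that slope 32 degrees from vertical. Origin on the worktop; upper end leans to its -x (the robot), its y is level. Along the slope, up = (-0.530, 0, 0.848); away from the wires = (0.848, 0, 0.530). Upturned hooks at the lower end catch the blade's edge, 22 mm clear in front of the wires, and stand 16 mm high.
- rest_seat (a point): Where the scraper's origin lies when it is seated on the rest (axes as the rest's): scraper x then points up the slope and scraper z away from the wires.
- crust_1: Toasted brown crust end, 60 x 24 x 17 mm, 14 g, lying on the grill's lower plate; origin at the centre of its underside, x along its length.
- crust_2: Toasted brown crust end, 50 x 26 x 15 mm, 14 g, lying on the grill's lower plate; origin at the centre of its underside, x along its length.
- crust_3: Toasted brown crust end, 62 x 22 x 16 mm, 14 g, lying on the grill's lower plate; origin at the centre of its underside, x along its length.
- crust_4: Toasted brown crust end, 46 x 28 x 16 mm, 14 g, lying on the grill's lower plate; origin at the centre of its underside, x along its length.
- crust_5: Toasted brown crust end, 56 x 25 x 18 mm, 14 g, lying on the grill's lower plate; origin at the centre of its underside, x along its length.
- kitchen_timer: Red and white kitchen timer, 70 mm wide, 48 high; bystander, origin under its centre.
- prep_cup_a: Steel prep cup, 70 mm wide, 42 high; bystander, origin under its centre.
- spice_jar_1: Spice jar with a yellow cap, 42 mm wide, 96 high; bystander, origin under its centre.
Things that resemble listed ones, but are neither listed nor needed, are in the scene too. What is shaped like the crust_2 but yellow is not meant. What is shaped like the crust_1 but green is not meant.

How it is judged:
On the way, in this order (a step that is already met when the one before it is completed fails the run):
1. the scraper is taken off its rest (distance between bench_scraper and rest_seat above 0.08 m), for 0.2 s.
2. all five crusts are in the crumb drawer while the scraper is still in use (x of crust_1 in the frame of tray_floor between -0.045 and 0.045 m and y of crust_1 in the frame of tray_floor between -0.12 and 0.12 m and z of crust_1 in the frame of tray_floor between -0.005 and 0.045 m and x of crust_2 in the frame of tray_floor between -0.045 and 0.045 m and y of crust_2 in the frame of tray_floor between -0.12 and 0.12 m and z of crust_2 in the frame of tray_floor between -0.005 and 0.045 m and x of crust_3 in the frame of tray_floor between -0.045 and 0.045 m and y of crust_3 in the frame of tray_floor between -0.12 and 0.12 m and z of crust_3 in the frame of tray_floor between -0.005 and 0.045 m and x of crust_4 in the frame of tray_floor between -0.045 and 0.045 m and y of crust_4 in the frame of tray_floor between -0.12 and 0.12 m and z of crust_4 in the frame of tray_floor between -0.005 and 0.045 m and x of crust_5 in the frame of tray_floor between -0.045 and 0.045 m and y of crust_5 in the frame of tray_floor between -0.12 and 0.12 m and z of crust_5 in the frame of tray_floor between -0.005 and 0.045 m and distance between bench_scraper and rest_seat above 0.08 m), for 0.2 s.
At the end, for the whole second after the job is handed in: All five crusts lie in the crumb drawer; the scraper is back on its rest within 20 mm of its seat, bar up, leaning as the rest does (23 to 41 degrees), still; the lid is still up (its edge over 0.28 m high) (x of crust_1 in the frame of tray_floor between -0.045 and 0.045 m and y of crust_1 in the frame of tray_floor between -0.12 and 0.12 m and z of crust_1 in the frame of tray_floor between -0.005 and 0.045 m and x of crust_2 in the frame of tray_floor between -0.045 and 0.045 m and y of crust_2 in the frame of tray_floor between -0.12 and 0.12 m and z of crust_2 in the frame of tray_floor between -0.005 and 0.045 m and x of crust_3 in the frame of tray_floor between -0.045 and 0.045 m and y of crust_3 in the frame of tray_floor between -0.12 and 0.12 m and z of crust_3 in the frame of tray_floor between -0.005 and 0.045 m and x of crust_4 in the frame of tray_floor between -0.045 and 0.045 m and y of crust_4 in the frame of tray_floor between -0.12 and 0.12 m and z of crust_4 in the frame of tray_floor between -0.005 and 0.045 m and x of crust_5 in the frame of tray_floor between -0.045 and 0.045 m and y of crust_5 in the frame of tray_floor between -0.12 and 0.12 m and z of crust_5 in the frame of tray_floor between -0.005 and 0.045 m and distance between bench_scraper and rest_seat below 0.02 m and angle between bench_scraper's own x axis and vertical between 0.4 and 0.72 rad and linear speed of bench_scraper below 0.02 m/s and height (world z) of lid_edge above 0.28 m); the robot touches nothing.
It fails at once if the gripper or arm touches a crust (contact force between any of the fingers, the arm and crust_1 above 0.5 N or contact force between any of the fingers, the arm and crust_2 above 0.5 N or contact force between any of the fingers, the arm and crust_3 above 0.5 N or contact force between any of the fingers, the arm and crust_4 above 0.5 N or contact force between any of the fingers, the arm and crust_5 above 0.5 N).
It fails at once if the timer, cup or spice jar is moved by over 30 mm (distance of any of kitchen_timer, prep_cup_a, spice_jar_1 from where it was at the start of the episode above 0.03 m).
It also fails if it takes over 61 s, if anything falls off the work surface, if the arm or the gripper's body presses on something with over 40 N, if the wrist force passes 120 N, or if a joint passes its speed limit or range.

## Working session

There is one attempt and no reset: what is moved stays moved. The work goes in short steps, each a Python script; the robot and the scene stay as the last script left them, time stands still between calls to the robot, and variables do not carry over. Pictures are saved under pics/ and viewed, at most 10 in all, crops included, and the job is handed in when it is done.

```bash
mkdir -p pics; ls
cat > h.py <<'E'
import numpy as np, cv2
from cell import *
from scipy.spatial.transform import Rotation as Ro
def cloud(f):
    z=f["z_map"]; F=192/np.tan(np.radians(f["fovy"])/2)
    v,u=np.mgrid[:384,:512]
    P=np.stack([(u-f["cx"])/F*z,(v-f["cy"])/F*z,z],-1)
    return (P-f["t"])@f["R"]   # R^T (P - t)
def proj(f,X):
    F=192/np.tan(np.radians(f["fovy"])/2)
    c=np.atleast_2d(X)@f["R"].T+f["t"]
    return np.c_[c[:,0]/c[:,2]*F+f["cx"],c[:,1]/c[:,2]*F+f["cy"]]
E
python3 - <<'E'
from h import *
for c in ("scene","side"):
    f=grab_frame(c); np.savez(f"{c}.npz",**f); C=cloud(f)
    cv2.imwrite(f"pics/{c}0.png",cv2.resize(f["image"][:,:,::-1],(800,600)))
    print(c,f["fovy"],-f["R"].T@f["t"],f["R"][2])
    for n in ["grill","lid_edge","tray_floor","bench_scraper","scraper_rest","rest_seat","crust_1","kitchen_timer","prep_cup_a","spice_jar_1"]:
        if n not in("tray_floor","rest_seat"):
            for m in masks_of(c,n):
                if m["conf"]<.3: continue
                p=C[m["pixels"]&(f["z_map"]>0)]
                print(n,"m",round(m["conf"],2),m["rect"],np.median(p,0).round(3),p.min(0).round(3),p.max(0).round(3))
        for t in tip_of(c,n):
            if t["conf"]<.3: continue
            r,k=np.array(t["location"]); print(n,"t",round(t["conf"],2),int(r),int(k),C[int(r),int(k)].round(3))
print(get_t())
E
```

```text
pics
scene 48.65321443605488 [-0.71680679 -0.7059347   0.9720864 ] [ 0.71770132  0.48504837 -0.49963276]
grill m 0.65 [175.7, 117.2, 252.4, 210.7] [0.536 0.254 0.054] [ 0.038 -0.046 -0.002] [0.961 0.941 0.56 ]
grill t 0.55 191 211 [ 0.055 -0.057  0.384]
lid_edge m 0.64 [177.3, 123.6, 184.6, 151.1] [0.485 0.454 0.295] [0.061 0.029 0.178] [0.524 0.52  0.56 ]
tray_floor t 0.93 202 219 [0.438 0.226 0.053]
bench_scraper m 0.75 [304.9, 206.8, 340.5, 242.6] [ 0.47  -0.207  0.112] [ 0.425 -0.284 -0.001] [ 0.669 -0.062  0.127]
bench_scraper t 0.56 229 321 [ 0.504 -0.202  0.049]
scraper_rest m 0.82 [299.7, 215.1, 343.3, 255.4] [ 0.468 -0.202  0.027] [ 0.411 -0.282 -0.002] [ 0.613 -0.078  0.12 ]
scraper_rest t 0.59 241 319 [ 0.488 -0.205  0.005]
rest_seat t 0.62 230 316 [ 0.476 -0.194  0.058]
crust_1 m 0.51 [141.2, 181.3, 152.1, 186.2] [0.434 0.649 0.016] [0.422 0.63  0.004] [0.46  0.673 0.021]
crust_1 m 0.43 [290.4, 212.0, 302.5, 219.7] [ 0.587 -0.055  0.018] [ 0.561 -0.071  0.001] [ 0.617 -0.038  0.024]
crust_1 t 0.55 216 296 [-0.717 -0.706  0.972]
crust_1 t 0.41 186 144 [0.417 0.646 0.004]
c
[... 2051 characters left out ...]
.082]
crust_1 t 0.6 214 199 [0.555 0.341 0.078]
crust_1 t 0.57 230 198 [0.458 0.381 0.086]
crust_1 t 0.53 221 190 [0.51  0.386 0.09 ]
crust_1 t 0.49 205 213 [0.582 0.281 0.082]
crust_1 t 0.49 288 102 [0.428 0.663 0.011]
crust_1 t 0.39 197 293 [ 0.608 -0.056  0.014]
kitchen_timer m 0.45 [369.1, 177.1, 388.5, 195.0] [ 0.489 -0.381  0.022] [ 0.466 -0.418  0.001] [ 0.521 -0.36   0.047]
kitchen_timer t 0.7 189 380 [ 0.484 -0.384  0.025]
prep_cup_a m 0.59 [339.1, 171.4, 357.4, 177.1] [ 0.648 -0.36   0.031] [ 0.597 -0.384  0.012] [ 0.666 -0.308  0.042]
prep_cup_a t 0.51 183 350 [ 0.458 -0.193  0.106]
prep_cup_a t 0.48 211 198 [0.559 0.342 0.087]
spice_jar_1 t 0.48 186 359 [ 0.464 -0.246  0.079]
1.9
```

Run:
```python
from h import *
a=dict(np.load("side.npz")); b=dict(np.load("scene.npz"))
s=a["image"][100:300,80:280,::-1]; t=a["image"][150:250,280:400,::-1]; s2=b["image"][105:225,160:280,::-1]; t2=b["image"][190:270,290:410,::-1]
cv2.imwrite("pics/c1.png",np.hstack([cv2.resize(s,(600,600),interpolation=cv2.INTER_CUBIC)]))
cv2.imwrite("pics/c2.png",np.vstack([np.hstack([cv2.resize(t,(400,300)),cv2.resize(t2,(400,300))]),np.hstack([cv2.resize(s2,(400,300)),cv2.resize(b["image"][:,:,::-1],(400,300))])]))
# plate fit: points z~0.075
C=np.concatenate([cloud(a).reshape(-1,3),cloud(b).reshape(-1,3)])
np.save("C.npy",C)
m=(abs(C[:,2]-.075)<.004)&(C[:,0]>.3)&(C[:,0]<.8)&(C[:,1]>.1)&(C[:,1]<.65)
P=C[m]; print(m.sum(),cv2.minAreaRect(P[:,:2].astype(np.float32)))
# top down height map
H=np.zeros((330,330),np.float32)
for p in C[(C[:,0]>.3)&(C[:,0]<.63+.0)&(C[:,1]>.15)&(C[:,1]<.48)&(C[:,2]<.13)]:
    i,j=int((.63-p[0])*1000),int((.48-p[1])*1000); H[i,j]=max(H[i,j],p[2]+.01)
H=cv2.dilate(H,np.ones((3,3)))
cv2.imwrite("pics/h.png",cv2.resize(cv2.applyColorMap((H*1800).clip(0,255).astype(np.uint8),cv2.COLORMAP_JET),(600,600)))
```

```text
2320 ((0.5742502808570862, 0.39291858673095703), (0.2760404050350189, 0.24001610279083252), 54.72632598876953)
```

View pics/c1.png

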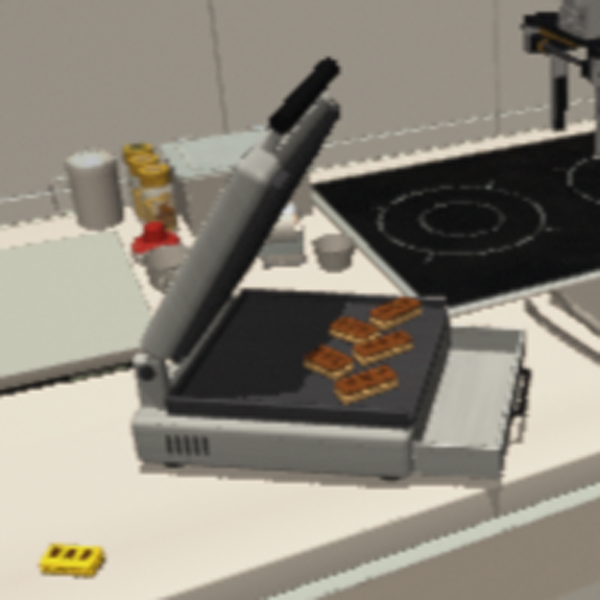

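View pics/c2.png

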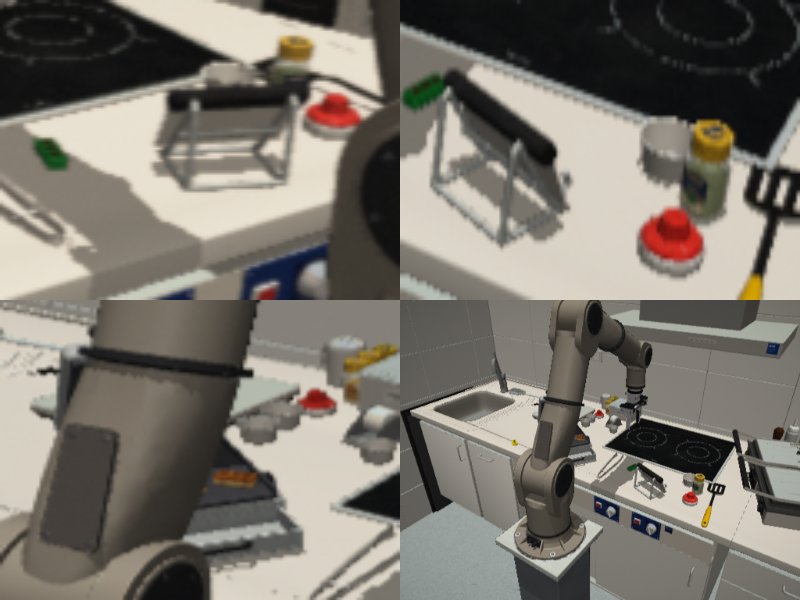

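View pics/h.png

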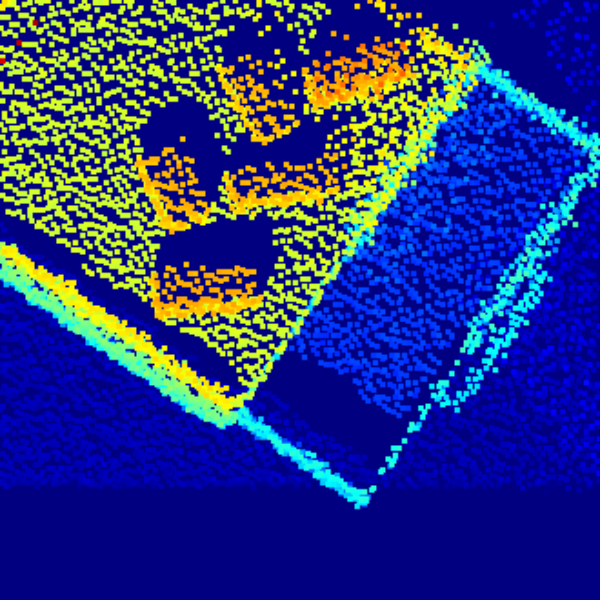

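The side view shows five brown crusts on the plate (crop 310–425, 300–400). The yellow look-alike lies on the worktop at crop (65,560). The green one is beside the rest at (50,155). Neither is on the plate, so I leave both alone. Next I fit the poses.

```bash
cat > fit.py <<'E'
from h import *
from scipy.optimize import least_squares
C=np.load("C.npy")
# --- bar fit
def sdf(p,c,h):
    q=abs(p-c)-h
    return np.linalg.norm(np.maximum(q,0),axis=1)+np.minimum(q.max(1),0)
U=np.array([-.530,0,.848]);N=np.array([.848,0,.530]);Y=np.cross(N,U)
B=np.stack([U,Y,N],1)
pts=C[(C[:,0]>.38)&(C[:,0]<.56)&(C[:,1]>-.32)&(C[:,1]<-.1)&(C[:,2]>.088)&(C[:,2]<.14)]
def res(q):
    R=Ro.from_euler('z',q[3]).as_matrix()@B
    return sdf((pts-q[:3])@R,np.zeros(3),np.array([.014,.077,.011]))
best=min((least_squares(res,[*pts.mean(0),y],loss='soft_l1',f_scale=.003) for y in (-.8,-.4,0,.4,.8)),key=lambda r:r.cost)
print("bar",len(pts),best.x.round(4),np.median(abs(best.fun)))
# --- grill fit
D=C[(C[:,0]>.3)&(C[:,0]<.8)&(C[:,1]>.1)&(C[:,1]<.65)&(C[:,2]<.2)]
def fr(yaw):
    c,s=np.cos(yaw),np.sin(yaw); return D[:,:2]@np.array([[c,-s],[s,c]])
best=None
for yaw in np.radians(np.arange(48,62,.25)):
    g=fr(yaw); 
    pl=g[abs(D[:,2]-.075)<.003,0]; h,e=np.histogram(pl,np.arange(.3,.9,.002)); 
    gd=g[(D[:,2]>.080)&(D[:,2]<.087),1]; h2,e2=np.histogram(gd,np.arange(-.5,.3,.002))
    sc=h2.max()
    if best is None or sc>best[0]: best=(sc,yaw,np.percentile(pl,[.5,1,2,5]),e2[h2.argsort()[-8:]])
print(np.degrees(best[1]),best)
yaw=best[1]; g=fr(yaw)
h,e=np.histogram(g[abs(D[:,2]-.075)<.003,0],np.arange(.4,.6,.002)); k=np.nonzero(h)[0][:14]; print("front",[(round(e[i],3),h[i]) for i in k])
h,e=np.histogram(g[(D[:,2]>.080)&(D[:,2]<.087),1],np.arange(-.35,-.0,.004)); print("guard y",[(round(e[i],3),h[i]) for i in range(len(h)) if h[i]])
w=(D[:,2]>.043)&(D[:,2]<.053)
for a in (0,1):
  h,e=np.histogram(g[w,a],np.arange(-.4,.8,.004)); print("drawer",a,[(round(e[i],3),h[i]) for i in range(len(h)) if h[i]>4])
E
python3 fit.py
```

```text
bar 666 [ 0.4659 -0.204   0.104  -0.37  ] 0.0022770628113211507
56.0 (np.int64(41), np.float64(0.9773843811168246), array([0.51342563, 0.51421263, 0.51524723, 0.52038685]), array([-0.366, -0.146, -0.14 , -0.372, -0.368, -0.37 , -0.142, -0.144]))
front [(np.float64(0.506), np.int64(1)), (np.float64(0.508), np.int64(2)), (np.float64(0.51), np.int64(2)), (np.float64(0.512), np.int64(11)), (np.float64(0.514), np.int64(32)), (np.float64(0.516), np.int64(15)), (np.float64(0.518), np.int64(22)), (np.float64(0.52), np.int64(21)), (np.float64(0.522), np.int64(19)), (np.float64(0.524), np.int64(20)), (np.float64(0.526), np.int64(15)), (np.float64(0.528), np.int64(17)), (np.float64(0.53), np.int64(17)), (np.float64(0.532), np.int64(18))]
guard y [(np.float64(-0.35), np.int64(7)), (np.float64(-0.346), np.int64(9)), (np.float64(-0.342), np.int64(10)), (np.float64(-0.338), np.int64(8)), (np.float64(-0.334), np.int64(6)), (np.float64(-0.33), np.int64(5)), (np.float64(-0.326), np.int64(7)), (np.float64(-0.322), np.int64(4)), (np.float64(-0.318), np.int64(10)), (np.float64(-0.314), np.int64(7)), (np.
[... 3542 characters left out ...]
)), (np.float64(-0.3), np.int64(6)), (np.float64(-0.296), np.int64(6)), (np.float64(-0.288), np.int64(6)), (np.float64(-0.284), np.int64(7)), (np.float64(-0.28), np.int64(8)), (np.float64(-0.272), np.int64(8)), (np.float64(-0.268), np.int64(9)), (np.float64(-0.264), np.int64(7)), (np.float64(-0.26), np.int64(8)), (np.float64(-0.256), np.int64(6)), (np.float64(-0.252), np.int64(9)), (np.float64(-0.248), np.int64(5)), (np.float64(-0.244), np.int64(6)), (np.float64(-0.24), np.int64(6)), (np.float64(-0.2), np.int64(5)), (np.float64(-0.144), np.int64(9)), (np.float64(-0.14), np.int64(46)), (np.float64(-0.136), np.int64(36)), (np.float64(-0.132), np.int64(183)), (np.float64(-0.128), np.int64(63))]
```

```bash
cat >> h.py <<'E'
YAW=np.radians(56.); G0=np.array([.566,.383,0]); RG=Ro.from_euler('z',YAW).as_matrix()
BAR=np.array([.466,-.204,.104]); RB=-.37
def toG(p): return (p-G0)@RG
def tool(Rs,o,s):   # scraper pose -> TCP pose
    z=-Rs[:,0]; y=s*Rs[:,2]; R=np.stack([np.cross(y,z),y,z],1)
    return o+Rs@[.020,0,.011], Ro.from_matrix(R).as_rotvec()
def seat(s,up=0.):
    Rz=Ro.from_euler('z',RB).as_matrix(); x=Rz@[-.530,0,.848]; z=Rz@[.848,0,.530]
    Rs=np.stack([x,np.cross(z,x),z],1)
    return tool(Rs,BAR-Rs@[.039,0,.011]+up*x,s)
def scrape(ex,ey,ez,L,f,s,sk=0.):
    """edge centre at grill (ex,ey,ez), lean L deg forward, f=+1: scraper z towards grill back"""
    L=np.radians(L); x=np.array([-np.sin(L),0,np.cos(L)]); z=f*np.array([np.cos(L),0,np.sin(L)])
    Rs=RG@Ro.from_euler('z',sk).as_matrix()@np.stack([x,np.cross(z,x),z],1)
    return tool(Rs,G0+RG@[ex,ey,ez]-Rs@[-.053,0,.003],s)
E
python3 - <<'E'
from h import *
C=np.load("C.npy"); g=toG(C)
m=(g[:,2]>.0815)&(g[:,2]<.1)&(abs(g[:,1])<.1)&(g[:,0]>-.125)&(g[:,0]<.06)
p=g[m]; im=np.zeros((220,200),np.uint8)
for q in p: im[int((q[0]+.13)*1000),int((q[1]+.1)*1000)]=255
n,l,st,c=cv2.connectedComponentsWithStats(cv2.morphologyEx(im,cv2.MORPH_CLOSE,np.ones((7,7))))
for i in range(1,n):
    if st[i,4]>60: print("crust x",st[i,1]-130,st[i,1]+st[i,3]-130,"y",st[i,0]-100,st[i,0]+st[i,2]-100)
for s in (1,-1):
    a=[inverse_kinematics(*seat(s,u)) for u in (0,.1)]
    print("seat",s,[None if q is None else q.round(2) for q in map(lambda v: None if v is None else np.array(v),a)])
    for f in (1,-1):
        for L in (37,25,10):
            print(s,f,L,["".join('.' if inverse_kinematics(*scrape(x/1000,y,.077,L,f,s)) is None else 'o' for x in (50,30,0,-40,-80,-110,-140)) for y in (-.03,.03)])
q=inverse_kinematics(*scrape(.03,0,.077,37,1,1)); print(q)
E
```

```text
crust x -96 -44 y -100 -46
crust x -96 -41 y -29 26
crust x -95 -38 y 46 100
crust x -57 -4 y -50 -13
crust x -44 3 y 15 55
seat 1 [None, None]
1 1 37 ['ooooooo', 'ooo....']
1 1 25 ['ooooooo', 'ooooooo']
1 1 10 ['ooooooo', 'ooooooo']
1 -1 37 ['ooooooo', 'ooo....']
1 -1 25 ['ooooooo', 'ooooooo']
1 -1 10 ['ooooooo', 'ooooooo']
seat -1 [None, None]
-1 1 37 ['ooooooo', 'ooo....']
-1 1 25 ['ooooooo', 'ooooooo']
-1 1 10 ['ooooooo', 'ooooooo']
-1 -1 37 ['ooooooo', 'ooo....']
-1 -1 25 ['ooooooo', 'ooooooo']
-1 -1 10 ['ooooooo', 'ooooooo']
[ 0.30126967  0.49037511 -1.02921619  2.11140007  0.84170258  0.21105168
 -0.34237725]
```

```bash
cat >> h.py <<'E'
def tool(Rs,o,s,a=0.,gy=0.,d=.019):   # a: in-plane tilt (deg), gy: grip offset along the bar, d: finger depth past bar centre
    z=-np.cos(np.radians(a))*Rs[:,0]+np.sin(np.radians(a))*Rs[:,1]; y=s*Rs[:,2]; R=np.stack([np.cross(y,z),y,z],1)
    return o+Rs@[.039,gy,.011]+d*z, Ro.from_matrix(R).as_rotvec()
def seat(s,up=0.,a=0.,gy=0.,out=0.,d=.019):
    Rz=Ro.from_euler('z',RB).as_matrix(); x=Rz@[-.530,0,.848]; z=Rz@[.848,0,.530]
    Rs=np.stack([x,np.cross(z,x),z],1)
    return tool(Rs,BAR-Rs@[.039,0,.011]+up*x+out*z,s,a,gy,d)
def scrape(ex,ey,ez,L,f,s,a=0.,gy=0.,sk=0.,d=.019):
    L=np.radians(L); x=np.array([-np.sin(L),0,np.cos(L)]); z=f*np.array([np.cos(L),0,np.sin(L)])
    Rs=RG@Ro.from_euler('z',sk).as_matrix()@np.stack([x,np.cross(z,x),z],1)
    return tool(Rs,G0+RG@[ex,ey,ez]-Rs@[-.053,0,.003],s,a,gy,d)
E
python3 - <<'E'
from h import *
for d in (.019,.008):
 for gy in (-.05,-.03,0,.03,.05):
  for s in (1,-1):
    r="".join('o' if inverse_kinematics(*seat(s,0,a,gy,0,d)) is not None else '.' for a in range(-70,71,10))
    r2="".join('o' if inverse_kinematics(*seat(s,.1,a,gy,0,d)) is not None else '.' for a in range(-70,71,10))
    print(d,gy,s,r,r2)
E
```

```text
0.019 -0.05 1 oooo....ooooooo oooo.....oooooo
0.019 -0.05 -1 oooo....ooooooo oooo.....oooooo
0.019 -0.03 1 ooooo....oooooo oooo.....oooooo
0.019 -0.03 -1 ooooo....oooooo oooo.....oooooo
0.019 0 1 ooooo....oooooo ooooo.....ooooo
0.019 0 -1 ooooo....oooooo ooooo.....ooooo
0.019 0.03 1 oooooo...oooooo ooooo.....ooooo
0.019 0.03 -1 oooooo...oooooo ooooo.....ooooo
0.019 0.05 1 oooooo....ooooo ooooooo....oooo
0.019 0.05 -1 oooooo.o..ooooo ooooooo....oooo
0.008 -0.05 1 ooooo...ooooooo oooo.....oooooo
0.008 -0.05 -1 ooooo...ooooooo oooo.....oooooo
0.008 -0.03 1 ooooo....oooooo oooo.....oooooo
0.008 -0.03 -1 ooooo....oooooo oooo.....oooooo
0.008 0 1 ooooo....oooooo ooooo.....ooooo
0.008 0 -1 ooooo....oooooo ooooo.....ooooo
0.008 0.03 1 oooooo....ooooo ooooooo...ooooo
0.008 0.03 -1 oooooo....ooooo ooooooo...ooooo
0.008 0.05 1 oooooo....ooooo ooooooo....oooo
0.008 0.05 -1 oooooo....ooooo ooooooo....oooo
```

Run:
```python
from h import *
ok=lambda p: inverse_kinematics(*p)
for a in (-40,-35,-30,-25,-20,15,20,25,30,35,40):
 for gy in (-.04,0,.04):
  for s in (1,):
   se=""
   for u in (0,.03,.06,.1):
     p,o=seat(s,0,a,gy); se+='o' if ok((p+[0,0,u],o)) is not None else '.'
   p,o=seat(s,.07,a,gy); se+='|'+('o' if ok((p,o)) is not None else '.')
   if se[:3]!='ooo': continue
   for f in (1,-1):
     out=[]
     for y in (-.03,.03):
       for z in (.077,.12):
         out.append("".join('.' if ok(scrape(x/1000,y,z,L,f,s,a,gy)) is None else 'o' for x,L in ((40,37),(20,37),(0,35),(-40,35),(-80,30),(-110,25),(-140,20))))
     print(a,gy,s,se,f,out)
```

```text
-40 -0.04 1 oooo|o 1 ['ooooooo', 'ooooooo', 'ooooooo', 'ooooooo']
-40 -0.04 1 oooo|o -1 ['ooooooo', 'ooooooo', 'ooooooo', 'ooooooo']
-40 0 1 oooo|o 1 ['ooooooo', 'ooooooo', 'ooooooo', 'ooooooo']
-40 0 1 oooo|o -1 ['ooooooo', 'ooooooo', 'ooooooo', 'ooooooo']
-40 0.04 1 oooo|o 1 ['ooooooo', 'ooooooo', 'ooooooo', 'ooooooo']
-40 0.04 1 oooo|o -1 ['ooooooo', 'ooooooo', 'ooooooo', 'ooooooo']
-35 -0.04 1 oooo|o 1 ['ooooooo', 'ooooooo', 'ooooooo', 'ooooooo']
-35 -0.04 1 oooo|o -1 ['ooooooo', 'ooooooo', 'ooooooo', 'ooooooo']
-35 0 1 oooo|o 1 ['ooooooo', 'ooooooo', 'ooooooo', 'ooooooo']
-35 0 1 oooo|o -1 ['ooooooo', 'ooooooo', 'ooooooo', 'ooooooo']
-35 0.04 1 oooo|o 1 ['ooooooo', 'ooooooo', 'ooooooo', 'ooooooo']
-35 0.04 1 oooo|o -1 ['ooooooo', 'ooooooo', 'ooooooo', 'ooooooo']
-30 -0.04 1 oooo|. 1 ['ooooooo', 'ooooooo', 'ooooooo', 'ooooooo']
-30 -0.04 1 oooo|. -1 ['ooooooo', 'ooooooo', 'ooooooo', 'ooooooo']
-30 0 1 oooo|o 1 ['ooooooo', 'ooooooo', 'ooooooo', 'ooooooo']
-30 0 1 oooo|o -1 ['ooooooo', 'ooooooo', 'ooooooo', 'ooooooo']
-30 0.04 1 oooo|o 1 ['ooooooo', 'ooooooo', 'ooooooo', 'ooooooo']
[... 1670 characters left out ...]
35 -0.04 1 oooo|o -1 ['ooooooo', 'ooooooo', 'ooooooo', 'ooooooo']
35 0 1 oooo|o 1 ['ooooooo', 'ooooooo', 'ooooooo', 'ooooooo']
35 0 1 oooo|o -1 ['ooooooo', 'ooooooo', 'ooooooo', 'ooooooo']
35 0.04 1 oooo|o 1 ['ooooooo', 'ooooooo', 'ooooooo', 'ooooooo']
35 0.04 1 oooo|o -1 ['ooooooo', 'ooooooo', 'ooooooo', 'ooooooo']
40 -0.04 1 oooo|o 1 ['ooooooo', 'ooooooo', 'ooooooo', 'ooooooo']
40 -0.04 1 oooo|o -1 ['ooooooo', 'ooooooo', 'ooooooo', 'ooooooo']
40 0 1 oooo|o 1 ['ooooooo', 'ooooooo', 'ooooooo', 'ooooooo']
40 0 1 oooo|o -1 ['ooooooo', 'ooooooo', 'ooooooo', 'ooooooo']
40 0.04 1 oooo|o 1 ['ooooooo', 'ooooooo', 'ooooooo', 'ooooooo']
40 0.04 1 oooo|o -1 ['ooooooo', 'ooooooo', 'ooooooo', 'ooooooo']
```

```bash
cat >> h.py <<'E'
A=-32.
def off(pose,d): # retract d along the tool axis
    p,o=pose; return p-d*Ro.from_rotvec(o).as_matrix()[:,2],o
E
python3 - <<'E'
from h import *
from scipy.optimize import least_squares
q0=np.array(get_joints()); 
S=min((1,-1),key=lambda s:np.abs(np.array(inverse_kinematics(*off(seat(s,0,A),.09)))-q0).max())
for s in (1,-1): print(s,np.array(inverse_kinematics(*off(seat(s,0,A),.09))).round(2), np.array(inverse_kinematics(*scrape(.03,0,.08,37,1,s,A))).round(2),np.array(inverse_kinematics(*scrape(.03,0,.08,37,-1,s,A))).round(2))
print("S",S)
goto(*off(seat(S,0,A),.09)); set_gripper(.055)
p,R=np.array(get_eef_pos()),Ro.from_rotvec(get_eef_rot()).as_matrix()
f=grab_frame("wrist"); cv2.imwrite("pics/w1.png",f["image"][:,:,::-1])
T=np.array(f["T_tool_cam"]); Rc=R@T[:3,:3]; tc=R@T[:3,3]+p
f["R"]=Rc.T; f["t"]=-Rc.T@tc; W=cloud(f)[f["z_map"]>0]; np.save("W.npy",W)
pts=W[(np.abs(W-BAR)<[.1,.1,.05]).all(1)&(W[:,2]>.088)]
def sdf(q,h):
    q=abs(q)-h; return np.linalg.norm(np.maximum(q,0),axis=1)+np.minimum(q.max(1),0)
U=np.array([-.530,0,.848]);N=np.array([.848,0,.530]);B=np.stack([U,np.cross(N,U),N],1)
r=least_squares(lambda q: sdf((pts-q[:3])@(Ro.from_euler('z',q[3]).as_matrix()@B),np.array([.014,.077,.011])),[*BAR,RB],loss='soft_l1',f_scale=.003)
print(len(pts),r.x.round(4),np.median(abs(r.fun)),get_t())
E
```

```text
1 [ 1.49  0.27 -0.66  2.29 -0.99  0.71  1.46] [ 0.09  0.59 -0.51  1.84 -0.78  0.82  1.4 ] [-0.54  0.36 -0.48  2.26  1.76  0.71  1.44]
-1 [ 1.49  0.27 -0.66  2.29 -0.99  0.71 -1.68] [-0.22  0.54 -0.1   1.86 -1.02  0.96 -1.57] [-1.06  0.33  0.12  2.29  1.79  0.52 -1.82]
S -1
5386 [ 0.4652 -0.2044  0.1029 -0.38  ] 0.001258587886214176 5.0333
```

View pics/w1.png

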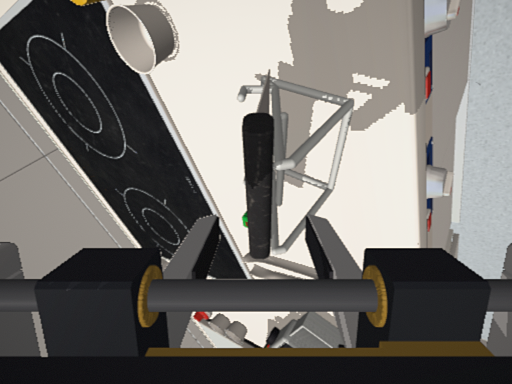

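```bash
sed -i 's/^BAR=.*/BAR=np.array([.4652,-.2044,.1029]); RB=-.38/' h.py
python3 - <<'E'
from h import *
im=cv2.imread("pics/w1.png")[60:270,200:380]; cv2.imwrite("pics/w1c.png",cv2.resize(im,None,fx=2.85,fy=2.85,interpolation=cv2.INTER_CUBIC))
Rz=Ro.from_euler('z',RB).as_matrix(); x=Rz@[-.530,0,.848]; z=Rz@[.848,0,.530]; Rs=np.stack([x,np.cross(z,x),z],1)
W=np.concatenate([np.load("W.npy"),np.load("C.npy")]); q=(W-BAR)@Rs   # bar-centred scraper axes
m=(abs(q[:,1])<.04)&(q[:,2]<-.014)&(q[:,2]>-.12)&(W[:,2]>.012)&(abs(q[:,0])<.13)
q=q[m]*1000; print(len(q))
H,a,b=np.histogram2d(q[:,0],q[:,2],[np.arange(-130,60,10),np.arange(-120,-9,10)]); print(b); 
for i,r in enumerate(H.astype(int)): print(int(a[i]),r)
E
```

```text
321
[-120 -110 -100  -90  -80  -70  -60  -50  -40  -30  -20  -10]
-130 [0 0 0 0 0 0 0 0 0 0 0]
-120 [0 0 0 0 0 0 0 0 0 0 0]
-110 [0 0 0 0 0 0 0 0 0 0 0]
-100 [0 0 0 0 0 0 0 0 0 0 0]
-90 [0 0 0 0 0 0 0 0 0 0 0]
-80 [0 0 0 0 0 0 0 0 0 0 0]
-70 [0 0 0 0 1 0 0 0 0 0 0]
-60 [0 0 0 0 6 0 0 0 0 2 1]
-50 [  0   0   0   0   0   0   0   0   0  40 231]
-40 [0 0 0 0 0 0 0 0 0 0 8]
-30 [0 0 0 0 0 0 0 0 0 0 0]
-20 [0 0 0 0 0 0 0 0 0 0 0]
-10 [0 0 0 0 0 0 0 0 0 0 0]
0 [0 0 0 0 0 0 0 0 0 0 0]
10 [0 0 0 0 0 0 0 0 0 0 0]
20 [0 0 0 0 0 0 0 0 0 0 0]
30 [0 0 0 0 0 0 0 0 0 0 0]
40 [0 0 0 0 0 0 0 0 0 0 0]
```

View pics/w1c.png

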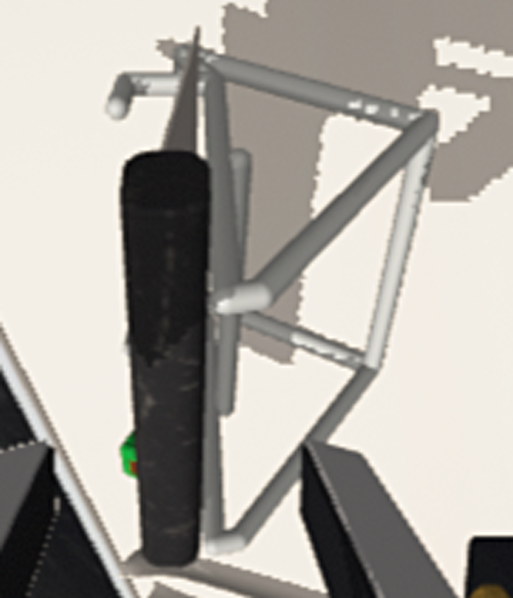

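The crop shows the black bar centred between the fingers (crop 165,350). The wire ends lie beside it, and the cross wire is 45 mm down the slope, clear of the fingertips. Grasping now.

```bash
echo 'S=-1' >> h.py
python3 - <<'E'
from h import *
move_straight(*seat(S,0,A),max_speed=.1)
print(np.array(get_joints()).round(2),get_eef_pos())
set_gripper(.0,60); print("w",get_width(),get_gripper_force(),get_ft_force())
np.save("seatpose.npy",np.r_[get_eef_pos(),get_eef_rot()])
p,o=seat(S,0,A)
move_straight(p+[0,0,.05],o,max_speed=.08)
move_straight(p+[0,0,.13],o,max_speed=.15)
print(np.array(get_joints()).round(2),get_width(),get_t())
for y in (-.028,.028):
  for x,z,L in ((-.16,.20,30),(-.1,.125,36),(.03,.125,37),(.03,.078,37),(-.08,.078,30),(-.135,.078,20)):
    q=inverse_kinematics(*scrape(x,y,z,L,1,S,A)); print(x,y,L,None if q is None else np.array(q).round(2))
E
```

```text
[ 1.53  0.52 -0.91  2.31 -1.    0.37 -1.69] [ 0.47675469 -0.19852977  0.08940874]
w 0.02140094780714485 60.00451683998108 [12.30689531 -3.801948   15.39324987]
[ 1.57  0.19 -0.89  2.23 -0.94  0.72 -1.94] 0.021423414247620905 8.1583
-0.16 -0.028 30 [ 0.82  0.48 -1.14  1.88 -0.35  1.1  -2.12]
-0.1 -0.028 36 [ 0.66  0.6  -1.01  1.93 -0.41  0.88 -1.96]
0.03 -0.028 37 [ 0.36  0.67 -0.87  1.75 -0.45  0.83 -2.04]
0.03 -0.028 37 [ 0.29  0.7  -0.76  1.78 -0.52  0.79 -1.92]
-0.08 -0.028 30 [ 0.52  0.67 -0.95  1.87 -0.29  0.86 -2.12]
-0.135 -0.028 20 [ 0.58  0.69 -1.06  1.84 -0.07  0.99 -2.41]
-0.16 0.028 30 [ 0.81  0.37 -1.14  1.97 -0.47  1.06 -2.07]
-0.1 0.028 36 [ 0.66  0.55 -1.06  2.03 -0.47  0.8  -1.96]
0.03 0.028 37 [ 0.34  0.62 -0.9   1.85 -0.5   0.75 -2.03]
0.03 0.028 37 [ 0.24  0.64 -0.76  1.88 -0.62  0.71 -1.89]
-0.08 0.028 30 [ 0.51  0.62 -0.99  1.97 -0.34  0.77 -2.14]
-0.135 0.028 20 [ 0.6   0.66 -1.14  1.94 -0.07  0.91 -2.48]
```

Run:
```python
from h import *
move_straight(*scrape(-.16,-.028,.20,30,1,S,A),max_speed=.2)
print(np.array(get_joints()).round(2),get_width(),get_t(),get_ft_force())
f=grab_frame("side"); C=cloud(f); I=f["image"].copy()
# predicted blade edge ends/bar ends
L=np.radians(30)
for y in (-.075,0,.075):
    u=proj(f,G0+RG@[-.16,-.028+y,.20])[0]; cv2.circle(I,tuple(np.int32(u)),1,(0,255,0),-1)
for gx in (-.121,.112):
  for gy in (-.11,.11):
    u=proj(f,G0+RG@[gx,gy,.075])[0]; cv2.circle(I,tuple(np.int32(u)),1,(255,0,255),-1)
cv2.imwrite("pics/s2.png",cv2.resize(I[90:290,90:350,::-1],(780,600),interpolation=cv2.INTER_CUBIC))
```

```text
[ 0.79  0.46 -1.1   1.88 -0.38  1.1  -2.09] 0.02182494108673643 10.3917 [-0.92698262  0.16552818 -1.70251774]
```

View pics/s2.png

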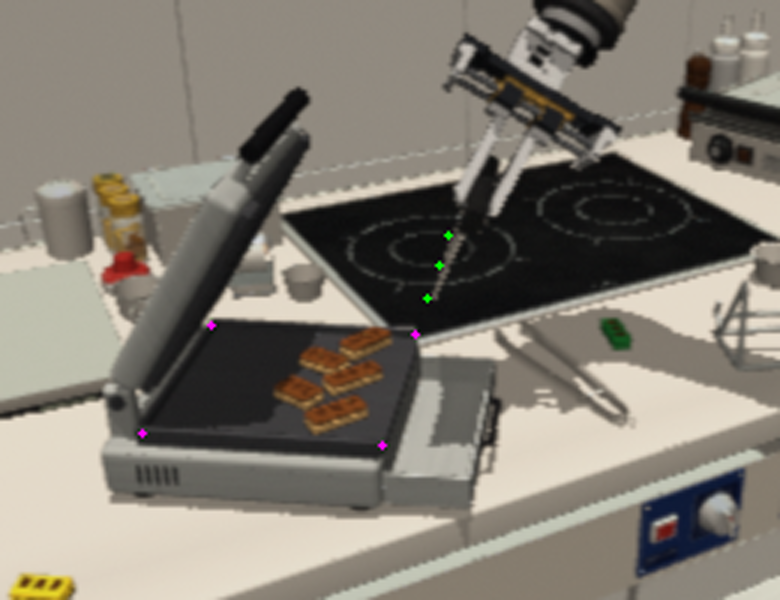

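The magenta plate corners fit the picture and the green edge prediction lies on the blade edge. Crusts are untouched. First stroke, on the right side.

```bash
cat >> h.py <<'E'
def stroke(y,x0=.028,first=True):
    P=lambda x,z,L: scrape(x,y,z,L,1,S,A)
    move_straight(*P(-.10,.118,38),max_speed=.2)
    move_straight(*P(x0,.118,40),max_speed=.12)
    move_straight(*P(x0,.081,38),max_speed=.08)
    hit=move_straight(*P(x0,.071,38),max_speed=.02,guard=4)
    # height of contact
    dz=get_eef_pos()[2]-P(x0,.075,38)[0][2]; print("contact",hit,round(dz,4),np.round(get_ft_force(),1))
    z=.075+dz+.001
    move_straight(*P(x0,z,38),max_speed=.03)
    for x,L in ((-.03,36),(-.08,30),(-.11,25),(-.138,20)):
        move_straight(*P(x,z,L),max_speed=.06); print(x,np.round(get_ft_force(),1))
    move_straight(*P(-.150,.15,25),max_speed=.15)
    print("t",get_t(),get_width())
def look(n):
    f=grab_frame("side"); cv2.imwrite(f"pics/{n}.png",cv2.resize(f["image"][90:290,90:350,::-1],(780,600),interpolation=cv2.INTER_CUBIC)); return f
E
python3 -c "
from h import *
stroke(-.027); look('s3')"
```

```text
contact True -0.0 [-2.1 -3.3  5.9]
-0.03 [-0.1  0.6 -1.3]
-0.08 [-0.4 -0.9 -0.9]
-0.11 [ 0.1  0.5 -1.6]
-0.138 [-0.1  1.  -1.6]
t 17.1667 0.021989584071498806
```

View pics/s3.png

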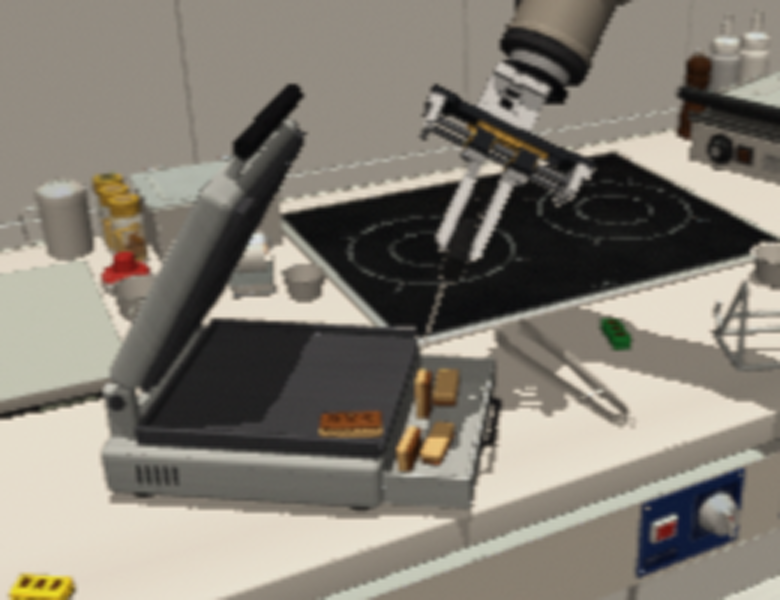

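Four crusts are in the drawer (crop 400–455, 370–465). The fifth is still on the plate at (350,425). Second stroke, on the left.

```bash
python3 -c "
from h import *
stroke(.029,x0=-.005); f=look('s4'); C=toG(cloud(f).reshape(-1,3))
m=(C[:,0]>-.2)&(C[:,0]<-.125)&(abs(C[:,1])<.11)&(C[:,2]>.022)&(C[:,2]<.1)
print('drawer pts max z',np.sort(C[m][:,2])[-8:].round(3), 'x',C[m][:,0].min(),C[m][:,0].max())"
```

```text
contact True -0.0002 [-1.1 -4.8 10.3]
-0.03 [ 0.5 -0.1 -1.4]
-0.08 [ 0.5  0.2 -1.4]
-0.11 [ 0.2  0.3 -0.6]
-0.138 [-0.5 -0.5 -1.1]
t 23.0167 0.021531099569321505
drawer pts max z [0.065 0.065 0.065 0.066 0.066 0.066 0.066 0.067] x -0.19991741662033152 -0.12619856724122588
```

View pics/s4.png

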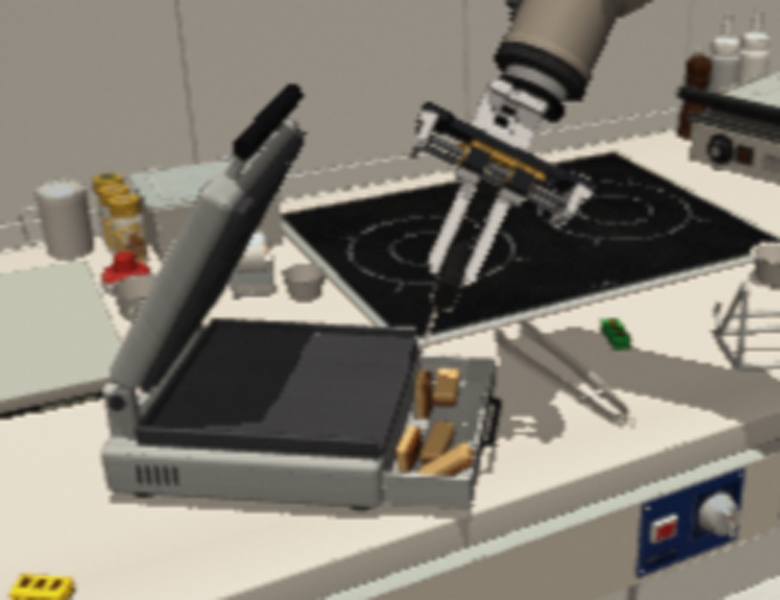

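All five crusts are in the drawer, with the highest point only 49 mm above the floor. The plate is clear, so I return the scraper by the reverse path.

Run:
```python
from h import *
p,o=seat(S,0,A)
move_straight(*scrape(-.16,-.028,.20,30,1,S,A),max_speed=.2)
move_straight(p+[0,0,.13],o,max_speed=.2)
move_straight(p+[0,0,.04],o,max_speed=.1)
print(np.round(get_ft_force(),1))
hit=move_straight(p,o,max_speed=.04,guard=15)
print("hit",hit,np.round(np.array(get_eef_pos())-np.load("seatpose.npy")[:3],4),np.round(get_ft_force(),1))
f=grab_frame("side"); cv2.imwrite("pics/s5.png",cv2.resize(f["image"][150:240,290:410,::-1],(800,600),interpolation=cv2.INTER_CUBIC)); print(get_t())
```

```text
[-0.1 -0.1 -1. ]
hit True [-0.0017  0.001   0.0039] [ 5.7 -1.2 -1.9]
27.7333
```

View pics/s5.png

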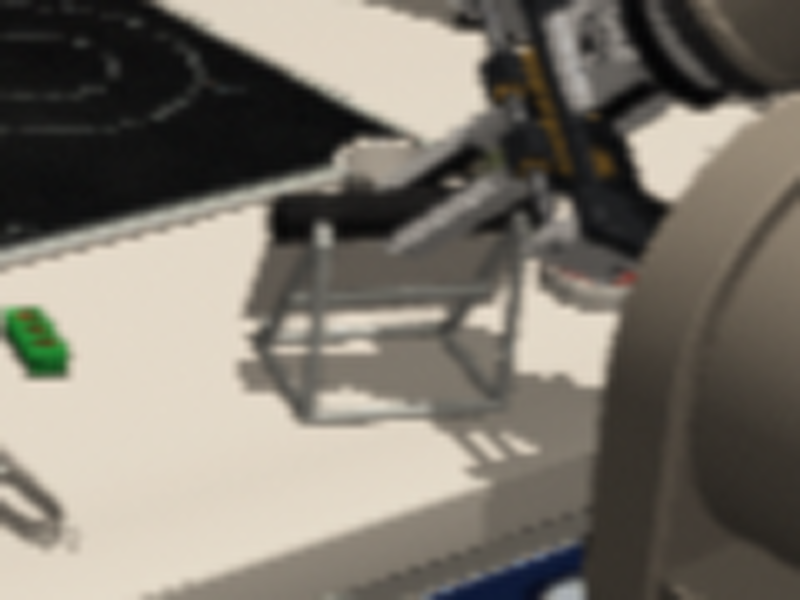

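The scraper lies against both wires (crop 320–510, 200–250), stopped 4 mm short of its seat by contact with them. I ease it down the slope and release.

Run:
```python
from h import *
p,o=seat(S,0,A); q=np.array(get_eef_pos())
Rz=Ro.from_euler('z',RB).as_matrix(); U=Rz@[-.530,0,.848]; N=Rz@[.848,0,.530]
print(move_straight(q-.0035*U,o,max_speed=.02,guard=15),np.round(get_ft_force(),1))
set_gripper(.05); sleep(.3)
move_straight(*off((np.array(get_eef_pos()),o),.10),max_speed=.1)
sleep(.3)
# check with the wrist camera
from scipy.optimize import least_squares
e,R=np.array(get_eef_pos()),Ro.from_rotvec(get_eef_rot()).as_matrix()
f=grab_frame("wrist"); T=np.array(f["T_tool_cam"]); Rc=R@T[:3,:3]; f["R"]=Rc.T; f["t"]=-Rc.T@(R@T[:3,3]+e)
cv2.imwrite("pics/w2.png",f["image"][:,:,::-1])
W=cloud(f)[f["z_map"]>0]; pts=W[(np.abs(W-BAR)<[.1,.1,.05]).all(1)&(W[:,2]>.088)]
def sdf(q,h):
    q=abs(q)-h; return np.linalg.norm(np.maximum(q,0),axis=1)+np.minimum(q.max(1),0)
B=np.stack([[-.530,0,.848],[0,1,0],[.848,0,.530]],1); B[:,1]=np.cross(B[:,2],B[:,0])
def fun(q): return sdf((pts-q[:3])@(Ro.from_euler('z',q[3]).as_matrix()@Ro.from_euler('y',q[4]).as_matrix()@B),np.array([.014,.077,.011]))
r=least_squares(fun,[*BAR,RB,0],loss='soft_l1',f_scale=.003)
print(len(pts),r.x.round(4),"start",BAR,RB,np.median(abs(r.fun)),get_t(),get_ft_force())
```

```text
False [ 3.8 -1.7 -0.8]
4657 [ 0.4652 -0.2043  0.1027 -0.3675  0.0432] start [ 0.4652 -0.2044  0.1029] -0.38 0.0008197662471481262 30.5167 [-0.69003607  0.30766359 -0.60371922]
```

View pics/w2.png

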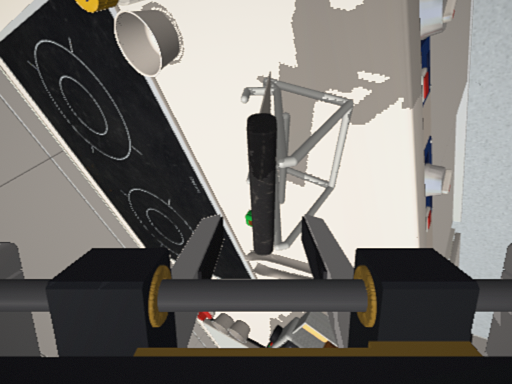

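The bar is back where it started (258,185), within 0.5 mm of its first fit, and the gripper is clear of it.

```bash
python3 -c "
from h import *
print(close_job(),get_t())"
```

```text
the job is handed in; nothing more can be done
the job is handed in; nothing more can be done
```

The job is handed in at about 31 s of the 61 s allowed: all five crusts are in the crumb drawer and the scraper is back on its rest, its bar within 1 mm of where it started; the lid is still up, and the timer, cup and spice jar were not touched as far as I could see (not re-measured).

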